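Put the cookie stamps away in reverse order

TASK

Move the four cookie stamps from the white pads of the drying tray into the wells of the beech storage rack, one to a well, in the reverse of the order in which they stand now: the stamp now at the left end of the tray goes to the right end of the rack, the next one beside it, and so on. Keep them upright and set each one down, without dropping it, so that its head rests flat on the floor of its well.

Things in the scene. Friction and masses are not known exactly. Their poses are not given: they have to be found in the camera images.
- round_center (a point): The round cookie stamp, loose, 120 g, upright: lime-green head, a round disc 50 mm across, 16 mm thick; above it a thin beech neck and a cylindrical knob, 24 mm diameter, 32 mm tall, reaching the top. Stamp 70 mm tall. This point: on its axis, 35 mm above its underside; the knob's middle is 19 mm above it. z up, yaw arbitrary.
- square_center (a point): The square cookie stamp, loose, 120 g, upright: lime-green head, a square, 44 mm a side, 16 mm thick; above it a thin beech neck and a cylindrical knob, 24 mm diameter, 32 mm tall, reaching the top. Stamp 70 mm tall. This point: on its axis, 35 mm above its underside; the knob's middle is 19 mm above it. z up, yaw arbitrary.
- oval_center (a point): The oval cookie stamp, loose, 120 g, upright: lime-green head, a long narrow bar with round ends, 56 mm by 26 mm (long along its x), 16 mm thick; above it a thin beech neck and a cylindrical knob, 24 mm diameter, 32 mm tall, reaching the top. Stamp 70 mm tall. This point: on its axis, 35 mm above its underside; the knob's middle is 19 mm above it. z up, yaw arbitrary.
- clover_center (a point): The clover cookie stamp, loose, 120 g, upright: lime-green head, a four-lobed clover (plus shape with round lobes), 54 mm across the lobes, 16 mm thick; above it a thin beech neck and a cylindrical knob, 24 mm diameter, 32 mm tall, reaching the top. Stamp 70 mm tall. This point: on its axis, 35 mm above its underside; the knob's middle is 19 mm above it. z up, yaw arbitrary.
- pad_round: White drip pad under the round stamp at the start, 68 mm square, 4 mm thick, fixed on the drying tray: it marks that stamp's place in the old row after the stamp has gone. Origin: centre of its underside, 8 mm above the counter.
- pad_square: White drip pad under the square stamp at the start, 68 mm square, 4 mm thick, fixed on the drying tray: it marks that stamp's place in the old row after the stamp has gone. Origin: centre of its underside, 8 mm above the counter.
- pad_oval: White drip pad under the oval stamp at the start, 68 mm square, 4 mm thick, fixed on the drying tray: it marks that stamp's place in the old row after the stamp has gone. Origin: centre of its underside, 8 mm above the counter.
- pad_clover: White drip pad under the clover stamp at the start, 68 mm square, 4 mm thick, fixed on the drying tray: it marks that stamp's place in the old row after the stamp has gone. Origin: centre of its underside, 8 mm above the counter.
- tray: Drying tray: fixed plain aluminium strip 84 x 318 mm, 8 mm thick, with thin steel edge rails 6 mm higher, carrying the four pads in a row along its y (roughly to the robot's left), pad centres at x = 0, y = -117, -39, +39, +117 mm. Origin: centre of its underside, on the counter.
- rack: Storage rack: fixed beech board 84 x 318 mm with four square wells in a row along its y (roughly to the robot's left), empty at the start. Origin: centre of its underside, on the counter. Well centres: x = 0, y = -117, -39, +39, +117 mm. Wells 72 mm square inside, floor 10 mm above the counter, walls 6 mm thick and 8 mm higher than the floor.

How it is judged:
By the outcome, as a careful person would: the job done as asked, in the order asked, and still so for the second after the job is handed in, with the robot touching nothing.
It also fails if it takes over 96 s, if anything falls off the work surface, if the arm or the gripper's body presses on something with over 40 N, if the wrist force passes 120 N, or if a joint passes its speed limit or range.

ROBOT

A 6-joint arm with a two-finger parallel gripper is mounted at the origin on the work surface. World frame = base frame: x ahead of the robot, y to its left, z up, the work surface at z = 0. Lengths are in m, angles in rad, forces in N, time in s.
With the tool pointing down it reaches from about 0.425 to 0.95 m from the base axis. Payload 3.5 kg.
Tool frame: the origin (TCP) lies midway between the tips of the shut fingers; the grasp point (between the pads) lies 19 mm behind it (env.tcp_to_grasp is the distance from the TCP to the grasp point, in m); z points along the fingers, y is the line along which they close (so a half turn about z gives the same grasp; the last joint's range is limited). The gripper opens to 85 mm and grips with 20 to 120 N. Pads are 22 mm wide; open, the fingers measure 114 mm over their backs; the gripper's body (76 mm by 85 mm) begins 54 mm behind the grasp point. The pads swing forward as they close: fully open they stand 13 mm farther back than shut.
Start: joints at [1.051, 0.286, 1.577, -0, 1.279, -0.15], TCP at [0.244, 0.629, 0.231] pointing down, gripper open.
Joint ranges: [-2.77, 2.77], [-0.9, 2.22], [0.21, 2.48], [-1.53, 4.67], [0.24, 2.81], [-2.84, 2.84]. Speed limits (rad/s): [2.79, 2.79, 3.14, 3.14, 3.14, 3.14].

INTERFACE

Orientations are given as a rotation vector (axis times angle).
In Python, from cell import status, optics, job, env gives the robot as it stands.
- The arm moves only by the tool move_arm, never from a script. Its argument "motion" is a list of rows, each an object with "delta_pos": the shift along the tool's x, y, z as a fraction of full scale, a list of three; "rotation": the turn, a rotation vector about the tool's x, y, z as a fraction of full scale, a list of three. In form: [{"delta_pos": [x, y, z], "rotation": [rx, ry, rz]}, ...]. A call has exactly 8 rows; each row shifts and turns the commanded pose from where the row before left it, along the tool's axes as they then stand; what a row does not reach is not made up. Full scale, the value 1, is 0.8 m for a shift and 2 pi rad for a turn. A row lasts 1/8 s, in which the tool goes at most 62.5 mm and 10.7 degrees, less where a joint would pass 70% of its speed; a pose out of reach is approached as far as the arm can. A call with a number of a shift or a turn outside -1 to 1 is refused whole. A call with a gripper value outside its range is refused whole. "claw" is the gripper's target within -1 to 1 (shut at 1, half-way at 0, fully open at -1), set as the call begins (left out, the last holds). The fingers move at their own pace and stop on an object; "newtons" is the grip in N (left out, the last holds). Time passes only in rows, so rows that do not move let the fingers close, or fill a call up. It gives the time, the measured TCP pose, the force, the opening and the grip force at its end, in the units of the state.
- status.sense(): the state, without advancing time (a new reading comes with each control period).
- optics.capture(name): name is "side" or "top" or "wrist"; returns (picture, depth): 400x640x3 uint8, blue, green, red; 400x640 float32, m along the optical axis (not along the pixel's ray), 0 where there is no reading.
- optics.calibration(name): a dict with "K" (3x3 intrinsics, pixels), "dist_coeffs" ([k1, k2, p1, p2, k3] as OpenCV has them; the pictures are not rectified), "R" (3x3) and "t" (3): a world point X has camera coordinates R X + t. Camera axes: x right, y down, z forward; pixel columns grow to the right and rows downward; lengths in m; the calibration is good to about 2 mm. A picture is of the moment at which its call begins: read the wrist's pose just before it. calibration takes no time and is no camera call; for the wrist camera it gives the pose at the moment of the call.
- job.sign_off(): hands the job in; it is judged then, once.
The state is a dict: "clock": time; "qpos": joint angles; "qd": joint speeds; "effort": joint torques, N m; "ee_pos": TCP position; "ee_rot": TCP orientation; "contact_force": force on the tool from outside, world axes, zero at the start; "ft_torque": the same for the moment, N m; "gripper_width": finger opening in m; "grip_force": force on a finger pad.
Only numpy, scipy, OpenCV 4.12 (cv2) and the standard library are available. Lean on these libraries where they do the work, as an engineer would, in place of code of your own. Each camera call takes 0.05 s, during which the arm holds its last target. There are 200 camera calls.

## Working session

There is one attempt and no reset: what is moved stays moved. The work goes in short steps, Python scripts to look and compute and a tool call to move; the robot and the scene stay as the last step left them, time stands still between calls to the robot, and variables do not carry over. Pictures are saved under pics/ and viewed, at most 14 in all, crops included, and the job is handed in when it is done.

Besides the shell and the picture viewer there is one more tool, called after "Request:" by a JSON object that holds its "name" and its "arguments". move_arm: Moves the arm, as the interface text tells. Its arguments: {"type":"object","properties":{"motion":{"type":"array"},"claw":{"type":"number"},"newtons":{"type":"number"}},"required":["motion"]}

```bash
ls; mkdir -p pics; python3 - <<'E'
from cell import status,optics,job,env
import cv2,numpy as np
np.set_printoptions(precision=4,suppress=True)
s=status.sense();print(s, env.tcp_to_grasp)
for n in("side","top"):
    p,d=optics.capture(n);cv2.imwrite(f"pics/{n}0.png",p);np.savez(f"{n}0.npz",p=p,d=d)
    print(n,optics.calibration(n))
E
```

```text
pics
{'clock': 0.0, 'qpos': array([ 1.051 ,  0.2872,  1.5782, -0.    ,  1.2786, -0.15  ]), 'qd': array([-0.0015,  0.0004,  0.0005, -0.0002,  0.0003, -0.0004]), 'effort': array([ -0.0009, -40.5974, -29.2628,  -0.0002,   0.0058,   0.    ]), 'ee_pos': array([0.2436, 0.6288, 0.2299]), 'ee_rot': array([-0.5774, -3.0873,  0.0036]), 'contact_force': array([-0.2937, -0.5995, -0.4441]), 'ft_torque': array([ 0.0118, -0.0129, -0.022 ]), 'grip_force': 0.0, 'gripper_width': 0.08526406778570256} 0.0187
side {'K': array([[434.1823,   0.    , 322.8547],
       [  0.    , 434.1823, 199.4892],
       [  0.    ,   0.    ,   1.    ]]), 'dist_coeffs': array([0.0181, 0.    , 0.    , 0.    , 0.    ]), 'R': array([[-0.7722, -0.6352, -0.0147],
       [-0.3317,  0.4228, -0.8433],
       [ 0.5419, -0.6464, -0.5372]]), 't': array([0.4114, 0.2445, 0.3819])}
top {'K': array([[364.8951,   0.    , 316.2919],
       [  0.    , 364.8951, 202.7152],
       [  0.    ,   0.    ,   1.    ]]), 'dist_coeffs': array([-0.0739,  0.    ,  0.    ,  0.    ,  0.    ]), 'R': array([[-0.    , -0.9997,  0.0245],
       [-0.99  , -0.0034, -0.1413],
       [ 0.1414, -0.0243, -0.9897]]), 't': array([-0.0386,  0.5371,  0.6574])}
```

View pics/top0.png

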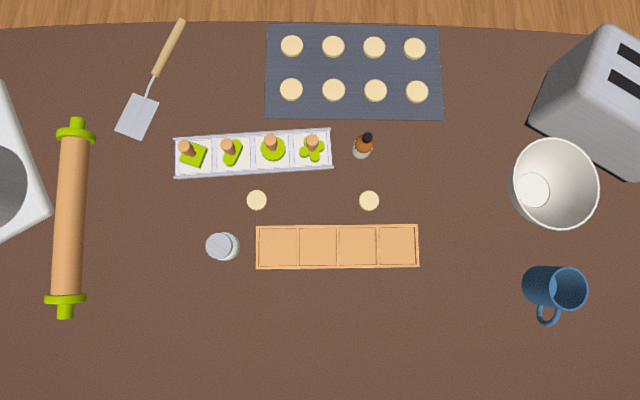

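View pics/side0.png

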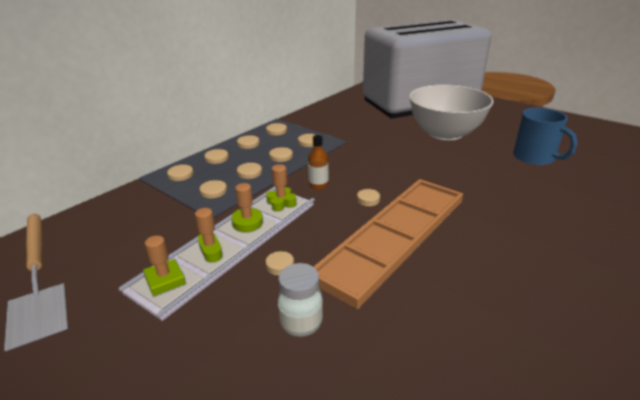

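The top view shows, from left to right, square (193,154), oval (232,150), round (273,146) and clover (312,148) on the tray. The rack spans (256–419, 225–270). The side view agrees: stamps are upright, with the jar and bottle about 100 mm clear of the row ends.

```bash
cat > h.py <<'E'
import cv2,numpy as np
from cell import status,optics
from scipy.spatial.transform import Rotation as Rn
np.set_printoptions(precision=4,suppress=True)
def rays(uv,c):
    n=cv2.undistortPoints(np.float64(uv).reshape(-1,1,2),c["K"],c["dist_coeffs"])[:,0]
    return np.c_[n,np.ones(len(n))]
def world(uv,depth,c): return (rays(uv,c)*np.reshape(depth,(-1,1))-c["t"])@c["R"]
def onplane(uv,z,c):
    d=rays(uv,c)@c["R"]; o=-c["R"].T@c["t"]; return o+d*((z-o[2])/d[:,2:])
E
python3 - <<'E'
from h import *
c=optics.calibration("top");f=np.load("top0.npz");p,d=f["p"],f["d"]
v,u=np.mgrid[:400,:640];W=world(np.c_[u.ravel(),v.ravel()],d.ravel(),c).reshape(400,640,3)
hsv=cv2.cvtColor(p,cv2.COLOR_BGR2HSV);H,S,V=cv2.split(hsv)
def comp(m,box,amin):
    b=np.zeros_like(m);x0,y0,x1,y1=box;b[y0:y1,x0:x1]=m[y0:y1,x0:x1]
    n,l,st,ce=cv2.connectedComponentsWithStats(b.astype(np.uint8))
    return [(l==i) for i in range(1,n) if st[i,4]>=amin]
tb=(165,120,340,185)
print("green")
for m in comp((H>28)&(H<45)&(S>150)&(V>80),tb,30):
    vv,uu=np.nonzero(m);print(uu.mean(),vv.mean(),m.sum(),np.median(W[m],0),onplane([[uu.mean(),vv.mean()]],.026,c))
print("knob")
for m in comp((H<18)&(S>80)&(V>150),tb,20):
    w=W[m];t=w[w[:,2]>w[:,2].max()-.012];print(m.sum(),w[:,2].min(),w[:,2].max(),len(t),t.mean(0))
m=((H<22)&(S>90)&(V>150));
for lab,m,box,z in(("rack",m,(245,215,430,280),.018),("tray",(S<60)&(V>140),tb,.014)):
    k=max(comp(cv2.morphologyEx(m.astype(np.uint8),cv2.MORPH_CLOSE,np.ones((5,5)))>0,box,500),key=np.sum)
    cn=max(cv2.findContours(k.astype(np.uint8),0,2)[0],key=cv2.contourArea)
    P=onplane(cn[:,0],z,c)[:,:2].astype(np.float32);(ce,sz,an)=cv2.minAreaRect(P*1000);print(lab,ce,sz,an,"medz",np.median(W[k][:,2]))
    a=np.deg2rad(an if sz[1]>sz[0] else an-90);a=(a+np.pi/2)%np.pi-np.pi/2
    R=np.array([[np.cos(a),-np.sin(a)],[np.sin(a),np.cos(a)]]);print(a)
    for y in(117,39,-39,-117):print(np.array(ce)+R@[0,y])
E
```

```text
green
273.38235294117646 150.77777777777777 306 [0.641  0.0436 0.0285] [[0.6427 0.0471 0.026 ]]
311.6787148594378 151.00401606425703 249 [ 0.641  -0.0314  0.0283] [[ 0.6427 -0.0288  0.026 ]]
232.89912280701753 153.69736842105263 228 [0.6324 0.1253 0.0283] [[0.6365 0.1271 0.026 ]]
194.5201238390093 155.61609907120743 323 [0.629  0.2    0.0286] [[0.6325 0.2034 0.026 ]]
knob
145 0.032386949248161566 0.08571316329931329 116 [0.6474 0.0486 0.0821]
146 0.03541897106383338 0.7274905497673202 2 [ 0.4388 -0.0208  0.7275]
139 0.030653577392381233 0.7274905497673202 1 [ 0.4388 -0.0208  0.7275]
135 0.03753069126565793 0.7274905497673202 1 [ 0.4388 -0.0208  0.7275]
rack (455.13604736328125, -79.37519836425781) (85.18367004394531, 319.71173095703125) 0.7062939405441284 medz 0.010826684738243053
0.012327154749380176
[453.6938  37.6159]
[454.6553 -40.3782]
[ 455.6168 -118.3722]
[ 456.5783 -196.3663]
tray (642.7283325195312, 91.57140350341797) (88.9278793334961, 322.8976745605469) 4.166794776916504 medz 0.012215073404113343
0.07272428811209553
[634.2271 208.2621]
[639.8946 130.4683]
[645.5621  52.6745]
[651.2296 -25.1193]
```

```bash
python3 - <<'E'
from h import *
for n,box in(("top",(165,120,340,185)),("side",(120,150,320,320))):
    c=optics.calibration(n);f=np.load(n+"0.npz");p,d=f["p"],f["d"]
    v,u=np.mgrid[:400,:640];W=world(np.c_[u.ravel(),v.ravel()],d.ravel(),c).reshape(400,640,3)
    H,S,V=cv2.split(cv2.cvtColor(p,cv2.COLOR_BGR2HSV))
    m=((H<18)&(S>80)&(d>0)&(W[...,2]>.079)&(W[...,2]<.09)&(u>box[0])&(v>box[1])&(u<box[2])&(v<box[3])).astype(np.uint8)
    k,l,st,ce=cv2.connectedComponentsWithStats(m)
    for i in range(1,k):
        if st[i,4]>4:print(n,st[i],onplane([ce[i]],.082,c),W[l==i].mean(0))
q=status.sense();R=Rn.from_rotvec(q["ee_rot"]).as_matrix();print(R)
for x,y in((.635,.208),(.636,.13),(.645,.05),(.65,-.027)):print(R.T@(np.array([x,y,.15])-q["ee_pos"])/.8)
E
```

```text
top [264 134  12  12 108] [[0.6481 0.0486 0.082 ]] [0.6479 0.0486 0.0825]
top [306 135  12  11 105] [[ 0.6476 -0.0285  0.082 ]] [ 0.6475 -0.0285  0.0823]
top [221 138  11  13 114] [[0.6386 0.1287 0.082 ]] [0.6386 0.1287 0.0823]
top [178 140  12  12 112] [[0.636 0.207 0.082]] [0.6359 0.2069 0.0823]
side [272 165  14   8  92] [[ 0.6471 -0.0272  0.082 ]] [ 0.6469 -0.0271  0.0821]
side [235 183  16  10 114] [[0.6476 0.05   0.082 ]] [0.6476 0.05   0.082 ]
side [195 208  17  11 147] [[0.6385 0.1299 0.082 ]] [0.6386 0.1298 0.0819]
side [145 236  20  12 186] [[0.6346 0.2081 0.082 ]] [0.6347 0.208  0.0819]
[[-0.9324  0.3614 -0.0011]
 [ 0.3614  0.9324 -0.0019]
 [ 0.0004 -0.0021 -1.    ]]
[-0.6463 -0.3135  0.1005]
[-0.6827 -0.4039  0.1007]
[-0.7293 -0.4931  0.1009]
[-0.7699 -0.5806  0.101 ]
```

Request:
{"name": "move_arm", "arguments": {"motion": [{"delta_pos": [0,0,0],"rotation": [0,0,-0.0196]},{"delta_pos": [0,0,0],"rotation": [0,0,-0.0196]},{"delta_pos": [0,0,0],"rotation": [0,0,-0.0196]},{"delta_pos": [-0.045,-0.048,0],"rotation": [0,0,0]},{"delta_pos": [-0.045,-0.048,0],"rotation": [0,0,0]},{"delta_pos": [-0.045,-0.048,0],"rotation": [0,0,0]},{"delta_pos": [-0.045,-0.048,0],"rotation": [0,0,0]},{"delta_pos": [-0.045,-0.048,0],"rotation": [0,0,0]}], "claw": 0, "newtons": 40}}

```text
clock: 1.1
ee_pos: [0.4245, 0.4358, 0.2308]
ee_rot: [-0.0, -3.141, 0.001]
contact_force: [-0.0, 0.0, -0.5]
gripper_width: 0.0425
grip_force: 0.0
```

Request:
{"name": "move_arm", "arguments": {"motion": [{"delta_pos": [-0.0438,-0.0476,0],"rotation": [0,0,0]},{"delta_pos": [-0.0438,-0.0476,0],"rotation": [0,0,0]},{"delta_pos": [-0.0438,-0.0476,0],"rotation": [0,0,0]},{"delta_pos": [-0.0438,-0.0476,0],"rotation": [0,0,0]},{"delta_pos": [-0.0438,-0.0476,0],"rotation": [0,0,0]},{"delta_pos": [-0.0438,-0.0476,0],"rotation": [0,0,0]},{"delta_pos": [0,0,0.04],"rotation": [0,0,0]},{"delta_pos": [0,0,0.04],"rotation": [0,0,0]}]}}

```text
clock: 2.1
ee_pos: [0.6345, 0.2077, 0.1663]
ee_rot: [0.003, 3.142, 0.0]
contact_force: [-0.6, 0.5, 0.2]
gripper_width: 0.0428
grip_force: 0.0
```

```bash
python3 - <<'E'
from h import *
s=status.sense();print(s["ee_pos"],s["ee_rot"]);c=optics.calibration("wrist");p,d=optics.capture("wrist");cv2.imwrite("pics/w1.png",p)
v,u=np.mgrid[:400,:640];W=world(np.c_[u.ravel(),v.ravel()],d.ravel(),c).reshape(400,640,3)
H,S,V=cv2.split(cv2.cvtColor(p,cv2.COLOR_BGR2HSV))
m=((H<18)&(S>80)&(d>0)&(W[...,2]>.078)&(W[...,2]<.09)).astype(np.uint8)
k,l,st,ce=cv2.connectedComponentsWithStats(m)
for i in range(1,k):
    if st[i,4]>60:print(st[i],onplane([ce[i]],.082,c))
E
```

```text
[0.6345 0.2077 0.1663] [0.0033 3.1416 0.0001]
[306 197  27  27 582] [[0.6349 0.2064 0.082 ]]
[211 201  28  27 572] [[0.6385 0.129  0.082 ]]
[ 28 211  29  26 561] [[ 0.647 -0.027  0.082]]
[117 211  29  27 569] [[0.6473 0.0497 0.082 ]]
```

View pics/w1.png

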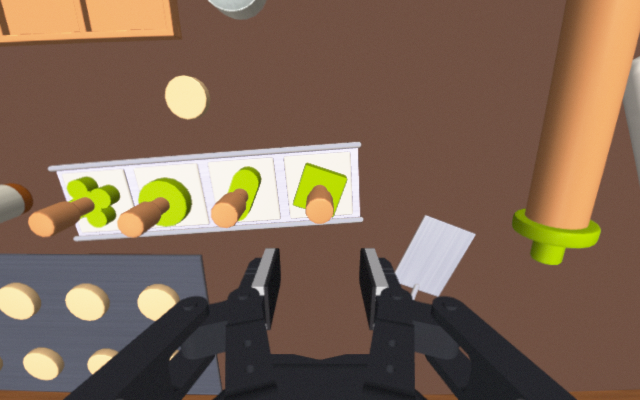

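The wrist view shows the square's knob at (320,203) centred between the fingers. All knob positions agree within 1–2 mm with the other two views. Descending.

Request:
{"name": "move_arm", "arguments": {"motion": [{"delta_pos": [0,-0.0005,0.03],"rotation": [0,0,0]},{"delta_pos": [0,0,0.03],"rotation": [0,0,0]},{"delta_pos": [0,0,0.03],"rotation": [0,0,0]},{"delta_pos": [0,0,0.03],"rotation": [0,0,0]},{"delta_pos": [0,0,0.02],"rotation": [0,0,0]},{"delta_pos": [0,0,0.01],"rotation": [0,0,0]},{"delta_pos": [0,0,0],"rotation": [0,0,0]},{"delta_pos": [0,0,0],"rotation": [0,0,0]}]}}

```text
clock: 3.15
ee_pos: [0.6348, 0.2085, 0.0485]
ee_rot: [0.0, 3.14, 0.0]
contact_force: [-0.8, 0.0, 0.2]
gripper_width: 0.0424
grip_force: 0.0
```

Request:
{"name": "move_arm", "arguments": {"motion": [{"delta_pos": [0,0,0],"rotation": [0,0,0]},{"delta_pos": [0,0,0],"rotation": [0,0,0]},{"delta_pos": [0,0,0],"rotation": [0,0,0]},{"delta_pos": [0,0,0],"rotation": [0,0,0]},{"delta_pos": [0,0,0],"rotation": [0,0,0]},{"delta_pos": [0,0,0],"rotation": [0,0,0]},{"delta_pos": [0,0,-0.02],"rotation": [0,0,0]},{"delta_pos": [0,0,-0.03],"rotation": [0,0,0]}], "claw": 1, "newtons": 40}}

```text
clock: 4.15
ee_pos: [0.6326, 0.2081, 0.0862]
ee_rot: [-0.001, -3.138, 0.001]
contact_force: [-0.9, -0.4, -0.9]
gripper_width: 0.0227
grip_force: 39.3
```

Request:
{"name": "move_arm", "arguments": {"motion": [{"delta_pos": [0,0,-0.047],"rotation": [0,0,0]},{"delta_pos": [0,0,-0.047],"rotation": [0,0,0]},{"delta_pos": [0.0246,-0.0561,0],"rotation": [0,0,0]},{"delta_pos": [0.0246,-0.0561,0],"rotation": [0,0,0]},{"delta_pos": [0.0246,-0.0561,0],"rotation": [0,0,0]},{"delta_pos": [0.0246,-0.0561,0],"rotation": [0,0,0]},{"delta_pos": [0.0246,-0.0561,0],"rotation": [0,0,0]},{"delta_pos": [0.0246,-0.0561,0],"rotation": [0,0,0]}]}}

```text
clock: 5.15
ee_pos: [0.5147, -0.062, 0.1626]
ee_rot: [-0.0, -3.141, 0.0]
contact_force: [0.9, -0.1, -1.0]
gripper_width: 0.023
grip_force: 39.4
```

Request:
{"name": "move_arm", "arguments": {"motion": [{"delta_pos": [0.0246,-0.0561,0],"rotation": [0,0,0]},{"delta_pos": [0.0246,-0.0561,0],"rotation": [0,0,0]},{"delta_pos": [0.0246,-0.0561,0],"rotation": [0,0,0]},{"delta_pos": [0,0,0],"rotation": [0,0,0]},{"delta_pos": [0,0,0],"rotation": [0,0,0]},{"delta_pos": [0,0,0],"rotation": [0,0,0]},{"delta_pos": [0,0,0],"rotation": [0,0,0]},{"delta_pos": [0,0,0],"rotation": [0,0,0]}]}}

```text
clock: 6.15
ee_pos: [0.457, -0.1948, 0.1625]
ee_rot: [0.002, -3.141, -0.0]
contact_force: [0.6, 0.3, -1.4]
gripper_width: 0.0228
grip_force: 39.5
```

```bash
python3 - <<'E'
from h import *
s=status.sense();print(s["ee_pos"],s["ee_rot"],s["contact_force"]);c=optics.calibration("wrist");p,d=optics.capture("wrist");cv2.imwrite("pics/w2.png",p)
H,S,V=cv2.split(cv2.cvtColor(p,cv2.COLOR_BGR2HSV))
v,u=np.mgrid[:400,:640];W=world(np.c_[u.ravel(),v.ravel()],d.ravel(),c).reshape(400,640,3)
g=(H>28)&(H<45)&(S>150)&(V>60)&(d>0)&(W[...,2]>.06);print("head",g.sum(),W[g].min(0),W[g].max(0))
m=((H<22)&(S>90)&(V>120)&(d>0)&(W[...,2]<.03)).astype(np.uint8)
q=max(cv2.findContours(cv2.morphologyEx(m,3,np.ones((7,7))),0,2)[0],key=cv2.contourArea)
print(cv2.minAreaRect((onplane(q[:,0],.018,c)[:,:2]*1000).astype(np.float32)))
E
```

```text
[ 0.457  -0.1948  0.1625] [ 0.0016 -3.1415 -0.0002] [ 0.6463  0.3026 -1.3811]
head 2918 [ 0.4311 -0.2229  0.1268] [ 0.469  -0.1381  0.2392]
((443.1427307128906, -200.09091186523438), (399.0736389160156, 696.2662353515625), 10.126784324645996)
```

View pics/w2.png

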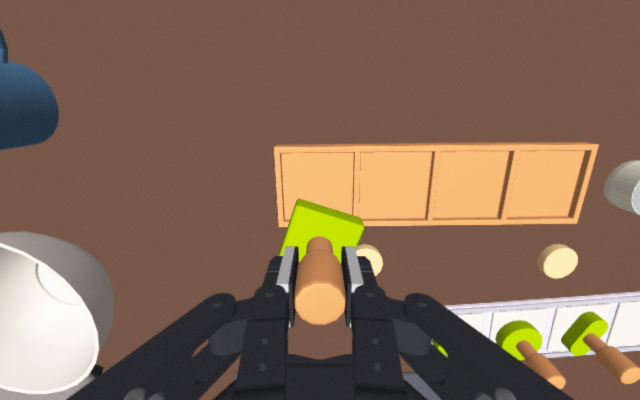

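The wrist view shows the square held upright. The rack's top corners are at (276,146), (595,143), (581,225) and (277,227). I'll cross-check the rack from those.

```bash
python3 - <<'E'
from h import *
c=optics.calibration("wrist");P=onplane([[276,146],[595,143],[581,225],[277,227]],.018,c);print(P,P.mean(0))
E
```

```text
[[ 0.4144 -0.2378  0.018 ]
 [ 0.4101  0.0722  0.018 ]
 [ 0.4966  0.0826  0.018 ]
 [ 0.4988 -0.2406  0.018 ]] [ 0.455  -0.0809  0.018 ]
```

Request:
{"name": "move_arm", "arguments": {"motion": [{"delta_pos": [0,-0.002,0.04],"rotation": [0,0,0]},{"delta_pos": [0,0,0.04],"rotation": [0,0,0]},{"delta_pos": [0,0,0.03],"rotation": [0,0,0]},{"delta_pos": [0,0,0.02],"rotation": [0,0,0]},{"delta_pos": [0,0,0.01],"rotation": [0,0,0]},{"delta_pos": [0,0,0.002],"rotation": [0,0,0]},{"delta_pos": [0,0,0],"rotation": [0,0,0]},{"delta_pos": [0,0,0],"rotation": [0,0,0]}]}}

```text
clock: 7.2
ee_pos: [0.4573, -0.1975, 0.0498]
ee_rot: [0.0, 3.14, -0.002]
contact_force: [0.5, -0.7, -0.9]
gripper_width: 0.0229
grip_force: 39.5
```

Request:
{"name": "move_arm", "arguments": {"motion": [{"delta_pos": [0,0,0.002],"rotation": [0,0,0]},{"delta_pos": [0,0,0],"rotation": [0,0,0]},{"delta_pos": [0,0,0.001],"rotation": [0,0,0]},{"delta_pos": [0,0,0],"rotation": [0,0,0]},{"delta_pos": [0,0,0.001],"rotation": [0,0,0]},{"delta_pos": [0,0,0],"rotation": [0,0,0]},{"delta_pos": [0,0,0],"rotation": [0,0,0]},{"delta_pos": [0,0,0],"rotation": [0,0,0]}]}}

```text
clock: 8.2
ee_pos: [0.4569, -0.1973, 0.0464]
ee_rot: [-0.0, -3.141, 0.0]
contact_force: [-3.8, 1.4, 5.9]
gripper_width: 0.0231
grip_force: 40.3
```

Contact at 6 N at the expected height, so I'll release and rise.

Request:
{"name": "move_arm", "arguments": {"motion": [{"delta_pos": [0,0,0],"rotation": [0,0,0]},{"delta_pos": [0,0,0],"rotation": [0,0,0]},{"delta_pos": [0,0,0],"rotation": [0,0,0]},{"delta_pos": [0,0,0],"rotation": [0,0,0]},{"delta_pos": [0,0,-0.02],"rotation": [0,0,0]},{"delta_pos": [0,0,-0.04],"rotation": [0,0,0]},{"delta_pos": [0,0,-0.05],"rotation": [0,0,0]},{"delta_pos": [0,0,-0.04],"rotation": [0,0,0]}], "claw": 0}}

```text
clock: 9.2
ee_pos: [0.4573, -0.1974, 0.1687]
ee_rot: [0.0, 3.139, -0.003]
contact_force: [0.0, -1.0, -0.9]
gripper_width: 0.0429
grip_force: 0.0
```

Request:
{"name": "move_arm", "arguments": {"motion": [{"delta_pos": [-0.0324,0.0583,0],"rotation": [0,0,0]},{"delta_pos": [-0.0324,0.0583,0],"rotation": [0,0,0]},{"delta_pos": [-0.0324,0.0583,0],"rotation": [0,0,0]},{"delta_pos": [-0.0324,0.0583,0],"rotation": [0,0,0]},{"delta_pos": [-0.0324,0.0583,0],"rotation": [0,0,0]},{"delta_pos": [-0.0324,0.0583,0],"rotation": [0,0,0]},{"delta_pos": [-0.0324,0.0583,0],"rotation": [0,0,0]},{"delta_pos": [0,0,0],"rotation": [0,0,0]}]}}

```text
clock: 10.2
ee_pos: [0.6395, 0.1325, 0.1669]
ee_rot: [-0.006, 3.14, 0.001]
contact_force: [-0.1, -0.0, 0.2]
gripper_width: 0.0426
grip_force: 0.0
```

```bash
cat > look.py <<'E'
from h import *
s=status.sense();print(s["ee_pos"],s["ee_rot"])
for n in("top","wrist"):
    c=optics.calibration(n);p,d=optics.capture(n);cv2.imwrite(f"pics/{n}_{s['clock']:.1f}.png",p)
    v,u=np.mgrid[:400,:640];W=world(np.c_[u.ravel(),v.ravel()],d.ravel(),c).reshape(400,640,3)
    H,S,V=cv2.split(cv2.cvtColor(p,cv2.COLOR_BGR2HSV))
    m=((H<18)&(S>80)&(d>0)&(W[...,2]>.076)&(W[...,2]<.09)&(W[...,0]<.7)&(W[...,1]>-.3)&(W[...,1]<.26)).astype(np.uint8)
    k,l,st,ce=cv2.connectedComponentsWithStats(m)
    for i in range(1,k):
        if st[i,4]>60:print(n,st[i,4],onplane([ce[i]],.082,c)[0,:2],"z",W[l==i][:,2].mean())
E
python3 look.py
```

```text
[0.6395 0.1325 0.1669] [-0.0061  3.1397  0.0008]
top 116 [0.6475 0.0485] z 0.08208383982354854
top 111 [ 0.6471 -0.0283] z 0.08212412919998696
top 119 [0.6383 0.128 ] z 0.08186545112844955
top 130 [ 0.4584 -0.1947] z 0.07986123677186041
wrist 611 [0.638  0.1278] z 0.08084247294696546
wrist 653 [ 0.6469 -0.0275] z 0.08080368762961226
wrist 600 [0.6468 0.0488] z 0.08093306053716198
wrist 197 [ 0.6465 -0.1217] z 0.07960555328504865
```

Request:
{"name": "move_arm", "arguments": {"motion": [{"delta_pos": [0.0015,-0.0044,0.03],"rotation": [0,0,0]},{"delta_pos": [0,0,0.03],"rotation": [0,0,0]},{"delta_pos": [0,0,0.03],"rotation": [0,0,0]},{"delta_pos": [0,0,0.03],"rotation": [0,0,0]},{"delta_pos": [0,0,0.02],"rotation": [0,0,0]},{"delta_pos": [0,0,0.008],"rotation": [0,0,0]},{"delta_pos": [0,0,0],"rotation": [0,0,0]},{"delta_pos": [0,0,0],"rotation": [0,0,0]}]}}

```text
clock: 11.3
ee_pos: [0.638, 0.1258, 0.0486]
ee_rot: [0.001, 3.14, 0.0]
contact_force: [0.1, 0.1, 0.9]
gripper_width: 0.0428
grip_force: 0.0
```

```bash
python3 -c "
from h import *
for i in range(3):
    optics.capture('side');print(status.sense()['ee_pos'])"
```

```text
[0.6379 0.1258 0.0486]
[0.6379 0.1259 0.0485]
[0.6377 0.1259 0.0483]
```

Request:
{"name": "move_arm", "arguments": {"motion": [{"delta_pos": [0,0.0033,0],"rotation": [0,0,0]},{"delta_pos": [0,0,0],"rotation": [0,0,0]},{"delta_pos": [0,0,0],"rotation": [0,0,0]},{"delta_pos": [0,0,0],"rotation": [0,0,0]},{"delta_pos": [0,0,0],"rotation": [0,0,0]},{"delta_pos": [0,0,0],"rotation": [0,0,0]},{"delta_pos": [0,0,-0.02],"rotation": [0,0,0]},{"delta_pos": [0,0,-0.03],"rotation": [0,0,0]}], "claw": 1}}

```text
clock: 12.45
ee_pos: [0.6353, 0.1279, 0.086]
ee_rot: [-0.0, -3.137, 0.002]
contact_force: [-0.5, -0.8, -1.2]
gripper_width: 0.0227
grip_force: 39.3
```

Request:
{"name": "move_arm", "arguments": {"motion": [{"delta_pos": [0,0,-0.047],"rotation": [0,0,0]},{"delta_pos": [0,0,-0.047],"rotation": [0,0,0]},{"delta_pos": [0.038,-0.0516,0],"rotation": [0,0,0]},{"delta_pos": [0.038,-0.0516,0],"rotation": [0,0,0]},{"delta_pos": [0.038,-0.0516,0],"rotation": [0,0,0]},{"delta_pos": [0.038,-0.0516,0],"rotation": [0,0,0]},{"delta_pos": [0.038,-0.0516,0],"rotation": [0,0,0]},{"delta_pos": [0.038,-0.0516,0],"rotation": [0,0,0]}]}}

```text
clock: 13.45
ee_pos: [0.4527, -0.1203, 0.1623]
ee_rot: [-0.0, -3.14, 0.001]
contact_force: [0.6, 0.2, -1.1]
gripper_width: 0.0232
grip_force: 39.4
```

Request:
{"name": "move_arm", "arguments": {"motion": [{"delta_pos": [0,0,0],"rotation": [0,0,0]},{"delta_pos": [0,0,0],"rotation": [0,0,0]},{"delta_pos": [0,0,0.03],"rotation": [0,0,0]},{"delta_pos": [0,0,0.03],"rotation": [0,0,0]},{"delta_pos": [0,0,0.03],"rotation": [0,0,0]},{"delta_pos": [0,0,0],"rotation": [0,0,0]},{"delta_pos": [0,0,0],"rotation": [0,0,0]},{"delta_pos": [0,0,0],"rotation": [0,0,0]}]}}

```text
clock: 14.45
ee_pos: [0.4557, -0.1193, 0.0919]
ee_rot: [-0.0, 3.139, -0.002]
contact_force: [0.4, -0.0, -1.0]
gripper_width: 0.0226
grip_force: 39.5
```

Request:
{"name": "move_arm", "arguments": {"motion": [{"delta_pos": [0,0,0.025],"rotation": [0,0,0]},{"delta_pos": [0,0,0.02],"rotation": [0,0,0]},{"delta_pos": [0,0,0.007],"rotation": [0,0,0]},{"delta_pos": [0,0,0],"rotation": [0,0,0]},{"delta_pos": [0,0,0.002],"rotation": [0,0,0]},{"delta_pos": [0,0,0.001],"rotation": [0,0,0]},{"delta_pos": [0,0,0],"rotation": [0,0,0]},{"delta_pos": [0,0,0],"rotation": [0,0,0]}]}}

```text
clock: 15.45
ee_pos: [0.4548, -0.1193, 0.0467]
ee_rot: [0.001, 3.141, -0.0]
contact_force: [-0.3, -0.6, -1.4]
gripper_width: 0.0227
grip_force: 39.5
```

Request:
{"name": "move_arm", "arguments": {"motion": [{"delta_pos": [0,0,0.001],"rotation": [0,0,0]},{"delta_pos": [0,0,0],"rotation": [0,0,0]},{"delta_pos": [0,0,0.001],"rotation": [0,0,0]},{"delta_pos": [0,0,0],"rotation": [0,0,0]},{"delta_pos": [0,0,0],"rotation": [0,0,0]},{"delta_pos": [0,0,0],"rotation": [0,0,0]},{"delta_pos": [0,0,0],"rotation": [0,0,0]},{"delta_pos": [0,0,0],"rotation": [0,0,0]}]}}

```text
clock: 16.45
ee_pos: [0.4548, -0.1193, 0.0459]
ee_rot: [-0.0, -3.141, -0.0]
contact_force: [-2.7, 0.8, 5.7]
gripper_width: 0.023
grip_force: 40.3
```

Contact again, so release and rise.

Request:
{"name": "move_arm", "arguments": {"motion": [{"delta_pos": [0,0,0],"rotation": [0,0,0]},{"delta_pos": [0,0,0],"rotation": [0,0,0]},{"delta_pos": [0,0,0],"rotation": [0,0,0]},{"delta_pos": [0,0,0],"rotation": [0,0,0]},{"delta_pos": [0,0,-0.02],"rotation": [0,0,0]},{"delta_pos": [0,0,-0.04],"rotation": [0,0,0]},{"delta_pos": [0,0,-0.05],"rotation": [0,0,0]},{"delta_pos": [0,0,-0.04],"rotation": [0,0,0]}], "claw": 0}}

```text
clock: 17.45
ee_pos: [0.4551, -0.1194, 0.1679]
ee_rot: [0.0, 3.139, -0.002]
contact_force: [0.6, 0.2, 0.7]
gripper_width: 0.0429
grip_force: 0.0
```

Request:
{"name": "move_arm", "arguments": {"motion": [{"delta_pos": [-0.0481,0.0422,0],"rotation": [0,0,0]},{"delta_pos": [-0.0481,0.0422,0],"rotation": [0,0,0]},{"delta_pos": [-0.0481,0.0422,0],"rotation": [0,0,0]},{"delta_pos": [-0.0481,0.0422,0],"rotation": [0,0,0]},{"delta_pos": [-0.0481,0.0422,0],"rotation": [0,0,0]},{"delta_pos": [0,0,0],"rotation": [0,0,0]},{"delta_pos": [0,0,0.03],"rotation": [0,0,0]},{"delta_pos": [0,0,0],"rotation": [0,0,0]}]}}

```text
clock: 18.45
ee_pos: [0.6451, 0.0492, 0.1393]
ee_rot: [-0.001, -3.137, -0.0]
contact_force: [-0.8, -0.1, 0.7]
gripper_width: 0.043
grip_force: 0.0
```

Request:
{"name": "move_arm", "arguments": {"motion": [{"delta_pos": [0,0,0.03],"rotation": [0,0,0]},{"delta_pos": [0,0,0.03],"rotation": [0,0,0]},{"delta_pos": [0,0,0.03],"rotation": [0,0,0]},{"delta_pos": [0,0,0.02],"rotation": [0,0,0]},{"delta_pos": [0,0,0.006],"rotation": [0,0,0]},{"delta_pos": [0,0,0],"rotation": [0,0,0]},{"delta_pos": [0,0,0],"rotation": [0,0,0]},{"delta_pos": [0,0,0],"rotation": [0,0,0]}]}}

```text
clock: 19.45
ee_pos: [0.6477, 0.0496, 0.0491]
ee_rot: [0.0, 3.14, -0.0]
contact_force: [-0.1, -0.3, 0.0]
gripper_width: 0.0429
grip_force: 0.0
```

```bash
python3 look.py
```

```text
[0.6477 0.0496 0.0491] [ 0.0005  3.1399 -0.0002]
top 110 [ 0.647  -0.0284] z 0.08194727174714994
top 128 [ 0.4572 -0.1182] z 0.08005244941236363
top 131 [ 0.4582 -0.1947] z 0.07979754553481672
wrist 2033 [ 0.6452 -0.0274] z 0.08067748829589602
wrist 2025 [0.6455 0.0474] z 0.08076341554444436
```

Round is aligned within 1–2 mm, and the oval stands in its well (knob top at 0.080). Grasp.

Request:
{"name": "move_arm", "arguments": {"motion": [{"delta_pos": [0,0,0],"rotation": [0,0,0]},{"delta_pos": [0,0,0],"rotation": [0,0,0]},{"delta_pos": [0,0,0],"rotation": [0,0,0]},{"delta_pos": [0,0,0],"rotation": [0,0,0]},{"delta_pos": [0,0,0],"rotation": [0,0,0]},{"delta_pos": [0,0,0],"rotation": [0,0,0]},{"delta_pos": [0,0,-0.02],"rotation": [0,0,0]},{"delta_pos": [0,0,-0.03],"rotation": [0,0,0]}], "claw": 1}}

```text
clock: 20.55
ee_pos: [0.6459, 0.0497, 0.0876]
ee_rot: [-0.001, -3.138, -0.001]
contact_force: [-0.2, 0.2, -1.6]
gripper_width: 0.0227
grip_force: 39.4
```

Request:
{"name": "move_arm", "arguments": {"motion": [{"delta_pos": [0,0,-0.047],"rotation": [0,0,0]},{"delta_pos": [0,0,-0.047],"rotation": [0,0,0]},{"delta_pos": [0.0603,-0.0283,0],"rotation": [0,0,0]},{"delta_pos": [0.0603,-0.0283,0],"rotation": [0,0,0]},{"delta_pos": [0.0603,-0.0283,0],"rotation": [0,0,0]},{"delta_pos": [0.0603,-0.0283,0],"rotation": [0,0,0]},{"delta_pos": [0,0,0],"rotation": [0,0,0]},{"delta_pos": [0,0,0.03],"rotation": [0,0,0]}]}}

```text
clock: 21.55
ee_pos: [0.4561, -0.0417, 0.142]
ee_rot: [0.002, 3.134, -0.003]
contact_force: [-0.6, 0.5, -1.7]
gripper_width: 0.0231
grip_force: 39.7
```

Request:
{"name": "move_arm", "arguments": {"motion": [{"delta_pos": [0,0,0.03],"rotation": [0,0,0]},{"delta_pos": [0,0,0.03],"rotation": [0,0,0]},{"delta_pos": [0,0,0.03],"rotation": [0,0,0]},{"delta_pos": [0,0,0.018],"rotation": [0,0,0]},{"delta_pos": [0,0,0.005],"rotation": [0,0,0]},{"delta_pos": [0,0,0],"rotation": [0,0,0]},{"delta_pos": [0,0,0],"rotation": [0,0,0]},{"delta_pos": [0,0,0],"rotation": [0,0,0]}]}}

```text
clock: 22.55
ee_pos: [0.4547, -0.0411, 0.0497]
ee_rot: [0.001, 3.14, -0.001]
contact_force: [-0.7, 0.5, -2.4]
gripper_width: 0.023
grip_force: 39.7
```

Request:
{"name": "move_arm", "arguments": {"motion": [{"delta_pos": [0,0,0.002],"rotation": [0,0,0]},{"delta_pos": [0,0,0.001],"rotation": [0,0,0]},{"delta_pos": [0,0,0.001],"rotation": [0,0,0]},{"delta_pos": [0,0,0],"rotation": [0,0,0]},{"delta_pos": [0,0,0],"rotation": [0,0,0]},{"delta_pos": [0,0,0],"rotation": [0,0,0]},{"delta_pos": [0,0,0],"rotation": [0,0,0]},{"delta_pos": [0,0,0],"rotation": [0,0,0]}]}}

```text
clock: 23.55
ee_pos: [0.4543, -0.0411, 0.0462]
ee_rot: [-0.0, -3.142, 0.0]
contact_force: [-2.9, -0.7, 5.2]
gripper_width: 0.0232
grip_force: 40.3
```

Request:
{"name": "move_arm", "arguments": {"motion": [{"delta_pos": [0,0,0],"rotation": [0,0,0]},{"delta_pos": [0,0,0],"rotation": [0,0,0]},{"delta_pos": [0,0,0],"rotation": [0,0,0]},{"delta_pos": [0,0,0],"rotation": [0,0,0]},{"delta_pos": [0,0,-0.02],"rotation": [0,0,0]},{"delta_pos": [0,0,-0.04],"rotation": [0,0,0]},{"delta_pos": [0,0,-0.05],"rotation": [0,0,0]},{"delta_pos": [0,0,-0.04],"rotation": [0,0,0]}], "claw": 0}}

```text
clock: 24.55
ee_pos: [0.4547, -0.0411, 0.1687]
ee_rot: [0.0, 3.139, -0.001]
contact_force: [-0.1, 0.1, 0.2]
gripper_width: 0.0428
grip_force: 0.0
```

Request:
{"name": "move_arm", "arguments": {"motion": [{"delta_pos": [-0.06,0.0042,0],"rotation": [0,0,0]},{"delta_pos": [-0.06,0.0042,0],"rotation": [0,0,0]},{"delta_pos": [-0.06,0.0042,0],"rotation": [0,0,0]},{"delta_pos": [-0.06,0.0042,0],"rotation": [0,0,0]},{"delta_pos": [0,0,0],"rotation": [0,0,0]},{"delta_pos": [0,0,0],"rotation": [0,0,0]},{"delta_pos": [0,0,0.03],"rotation": [0,0,0]},{"delta_pos": [0,0,0],"rotation": [0,0,0]}]}}

```text
clock: 25.55
ee_pos: [0.6435, -0.0273, 0.1402]
ee_rot: [-0.001, -3.137, -0.001]
contact_force: [-0.2, 0.2, -0.7]
gripper_width: 0.0428
grip_force: 0.0
```

Request:
{"name": "move_arm", "arguments": {"motion": [{"delta_pos": [0,0,0.03],"rotation": [0,0,0]},{"delta_pos": [0,0,0.03],"rotation": [0,0,0]},{"delta_pos": [0,0,0.03],"rotation": [0,0,0]},{"delta_pos": [0,0,0.02],"rotation": [0,0,0]},{"delta_pos": [0,0,0.006],"rotation": [0,0,0]},{"delta_pos": [0,0,0],"rotation": [0,0,0]},{"delta_pos": [0,0,0],"rotation": [0,0,0]},{"delta_pos": [0,0,0],"rotation": [0,0,0]}]}}

```text
clock: 26.55
ee_pos: [0.6467, -0.0277, 0.0499]
ee_rot: [0.0, 3.14, -0.001]
contact_force: [-0.2, -0.1, 0.1]
gripper_width: 0.0425
grip_force: 0.0
```

```bash
python3 look.py
```

```text
[ 0.6467 -0.0277  0.0499] [ 0.0004  3.14   -0.0005]
top 129 [ 0.4572 -0.1182] z 0.08007299632184978
top 130 [ 0.4582 -0.1948] z 0.0799619741879997
wrist 1988 [ 0.6453 -0.03  ] z 0.0807771970732447
wrist 564 [ 0.6435 -0.123 ] z 0.07912030242036781
```

Request:
{"name": "move_arm", "arguments": {"motion": [{"delta_pos": [0,0,0.001],"rotation": [0,0,0]},{"delta_pos": [0,0,0],"rotation": [0,0,0]},{"delta_pos": [0,0,0],"rotation": [0,0,0]},{"delta_pos": [0,0,0],"rotation": [0,0,0]},{"delta_pos": [0,0,0],"rotation": [0,0,0]},{"delta_pos": [0,0,0],"rotation": [0,0,0]},{"delta_pos": [0,0,-0.02],"rotation": [0,0,0]},{"delta_pos": [0,0,-0.03],"rotation": [0,0,0]}], "claw": 1}}

```text
clock: 27.65
ee_pos: [0.6449, -0.0273, 0.0875]
ee_rot: [-0.0, -3.138, -0.001]
contact_force: [0.1, -0.6, -1.0]
gripper_width: 0.0227
grip_force: 39.3
```

Request:
{"name": "move_arm", "arguments": {"motion": [{"delta_pos": [0,0,-0.047],"rotation": [0,0,0]},{"delta_pos": [0,0,-0.047],"rotation": [0,0,0]},{"delta_pos": [0.0603,0.0202,0],"rotation": [0,0,0]},{"delta_pos": [0.0603,0.0202,0],"rotation": [0,0,0]},{"delta_pos": [0.0603,0.0202,0],"rotation": [0,0,0]},{"delta_pos": [0.0603,0.0202,0],"rotation": [0,0,0]},{"delta_pos": [0,0,0],"rotation": [0,0,0]},{"delta_pos": [0,0,0.03],"rotation": [0,0,0]}]}}

```text
clock: 28.65
ee_pos: [0.4554, 0.037, 0.1421]
ee_rot: [-0.0, 3.134, -0.002]
contact_force: [0.3, 0.0, -2.0]
gripper_width: 0.023
grip_force: 39.4
```

Request:
{"name": "move_arm", "arguments": {"motion": [{"delta_pos": [0,0,0.03],"rotation": [0,0,0]},{"delta_pos": [0,0,0.03],"rotation": [0,0,0]},{"delta_pos": [0,0,0.03],"rotation": [0,0,0]},{"delta_pos": [0,0,0.018],"rotation": [0,0,0]},{"delta_pos": [0,0,0.005],"rotation": [0,0,0]},{"delta_pos": [0,0,0],"rotation": [0,0,0]},{"delta_pos": [0,0,0],"rotation": [0,0,0]},{"delta_pos": [0,0,0],"rotation": [0,0,0]}]}}

```text
clock: 29.65
ee_pos: [0.4538, 0.0371, 0.0497]
ee_rot: [0.0, 3.14, -0.0]
contact_force: [0.0, 0.5, -1.1]
gripper_width: 0.0229
grip_force: 39.4
```

Request:
{"name": "move_arm", "arguments": {"motion": [{"delta_pos": [0,0,0.002],"rotation": [0,0,0]},{"delta_pos": [0,0,0.001],"rotation": [0,0,0]},{"delta_pos": [0,0,0.001],"rotation": [0,0,0]},{"delta_pos": [0,0,0],"rotation": [0,0,0]},{"delta_pos": [0,0,0],"rotation": [0,0,0]},{"delta_pos": [0,0,0],"rotation": [0,0,0]},{"delta_pos": [0,0,0],"rotation": [0,0,0]},{"delta_pos": [0,0,0],"rotation": [0,0,0]}]}}

```text
clock: 30.65
ee_pos: [0.4533, 0.0371, 0.0463]
ee_rot: [-0.0, -3.141, 0.0]
contact_force: [-3.7, -0.3, 5.0]
gripper_width: 0.023
grip_force: 40.0
```

Request:
{"name": "move_arm", "arguments": {"motion": [{"delta_pos": [0,0,0],"rotation": [0,0,0]},{"delta_pos": [0,0,0],"rotation": [0,0,0]},{"delta_pos": [0,0,0],"rotation": [0,0,0]},{"delta_pos": [0,0,0],"rotation": [0,0,0]},{"delta_pos": [0,0,-0.02],"rotation": [0,0,0]},{"delta_pos": [0,0,-0.04],"rotation": [0,0,0]},{"delta_pos": [0,0,-0.05],"rotation": [0,0,0]},{"delta_pos": [0,0,-0.05],"rotation": [0,0,0]}], "claw": 0}}

```text
clock: 31.65
ee_pos: [0.4532, 0.0372, 0.1761]
ee_rot: [0.0, 3.14, -0.0]
contact_force: [0.7, 1.0, -0.0]
gripper_width: 0.0427
grip_force: 0.0
```

Request:
{"name": "move_arm", "arguments": {"motion": [{"delta_pos": [0,0,-0.05],"rotation": [0,0,0]},{"delta_pos": [0,0.06,0],"rotation": [0,0,0]},{"delta_pos": [0,0.06,0],"rotation": [0,0,0]},{"delta_pos": [0,0.06,0],"rotation": [0,0,0]},{"delta_pos": [0,0.06,0],"rotation": [0,0,0]},{"delta_pos": [0,0.06,0],"rotation": [0,0,0]},{"delta_pos": [0,0,0],"rotation": [0,0,0]},{"delta_pos": [0,0,0],"rotation": [0,0,0]}]}}

```text
clock: 32.65
ee_pos: [0.4532, 0.2769, 0.2143]
ee_rot: [-0.0, 3.141, -0.001]
contact_force: [-0.1, 0.6, 0.7]
gripper_width: 0.0423
grip_force: 0.0
```

```bash
python3 look.py; python3 -c "
from h import *
p,_=optics.capture('top');q,_=optics.capture('side')
a=cv2.resize(p[210:285,200:440],(768,240));b=cv2.resize(q[150:320,280:500],(440,340))
o=np.zeros((580,768,3),np.uint8);o[:240]=a;o[240:,:440]=b;cv2.imwrite('pics/fin.png',o)"
```

```text
[0.4532 0.2769 0.2143] [-0.0003  3.141  -0.0006]
top 126 [0.4554 0.0364] z 0.08017949587869996
top 118 [ 0.4555 -0.0404] z 0.08026209441009818
top 129 [ 0.4573 -0.1181] z 0.08001978494833234
top 130 [ 0.4583 -0.1948] z 0.0798002439694618
wrist 331 [ 0.4548 -0.0346] z 0.07891264818837444
wrist 422 [0.4538 0.0399] z 0.07900654049657477
```

View pics/fin.png

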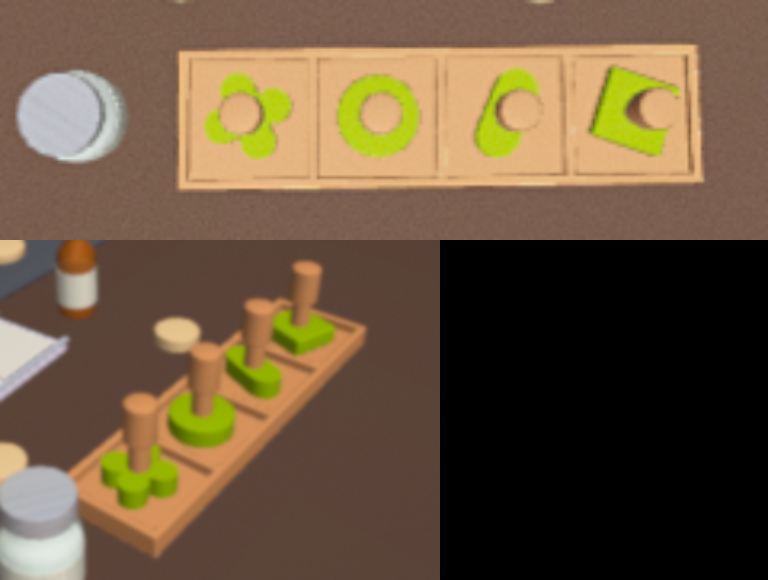

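The picture shows the rack from left to right as clover, round, oval, square. Each stamp is upright and inside its well, with knob tops at 80 mm as expected, and the robot is clear. Handing in.

```bash
python3 -c "
from cell import job;print(job.sign_off())"
```

```text
the job is handed in; nothing more can be done
None
```

The four stamps now stand upright in the rack in reversed order (clover, round, oval, square from left to right), each resting on its well floor, and the job was handed in at about 33 s with the robot clear.

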